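# Set the cheese portioning guide to the next cutting mark

### The arm

A 6-joint arm with a two-finger parallel gripper is mounted at the origin on the work surface. World frame = base frame: x ahead of the robot, y to its left, z up, the work surface at z = 0. Lengths are in m, angles in rad, forces in N, time in s.
With the tool pointing down it reaches from about 0.35 to 0.975 m from the base axis. Payload 4.9 kg.
Tool frame: the origin (TCP) lies at the very end of the fingers, on their centre line; the grasp point (between the pads) lies 19 mm behind it (ctrl.grasp_offset is the distance from the TCP to the grasp point, in m); y points along the fingers, z is the direction in which the jaws open and shut, and the axes are right-handed (so a half turn about y gives the same grasp; the last joint's range is limited). The gripper opens to 85 mm and grips with 20 to 120 N. Pads are 22 mm wide; open, the fingers measure 114 mm over their backs; the gripper's body (76 mm by 85 mm) begins 54 mm behind the grasp point. The pads swing forward as they close: fully open they stand 13 mm farther back than shut.
Start: joints at [1.094, 0.053, 1.613, -0, 1.476, -0.119], TCP at [0.219, 0.585, 0.204] pointing down, gripper open.
Joint ranges: [-3.01, 3.01], [-1.01, 2.22], [0.06, 2.58], [-1.02, 4.17], [0.09, 2.62], [-3.14, 3.14]. Speed limits (rad/s): [2.57, 2.57, 3.14, 3.14, 3.14, 3.14].

### API

Orientations are given as a rotation vector (axis times angle).
In Python, from station import ctrl, eyes, finish_job, find_in, regions_of, pinpoint gives the robot as it stands.
- The arm moves only by the tool play_rows, never from a script. Its argument "moves" is a list of rows, each an object of numbers: "x", "y", "z": the shift along the world's x, y, z in cm; "turn": the turn about the world's z in degrees; "jaw": the finger opening in cm, from 0 to 8.54. A call has 1 to 8 rows; each row shifts and turns the commanded pose from where the row before left it; what a row does not reach is not made up. A row lasts 1/12 s, in which the tool goes at most 41.7 mm and 7.16 degrees, less where a joint would pass 70% of its speed; a pose out of reach is approached as far as the arm can. A call is refused whole if a number of a shift passes 4.17 or a number of a turn 7.16, either way. A call with a gripper value outside its range is refused whole. The fingers move at their own pace and stop on an object; "squeeze" is the grip in N (left out, the last holds). Time passes only in rows, so rows that do not move let the fingers close. It gives the time, the measured TCP pose, the force and the opening at its end, in the units of the state.
- ctrl.get_obs(): the state, without advancing time (a new reading comes with each control period).
- eyes.get_image(name): name is "scene" or "top"; returns a dict with "img" (420x560x3 uint8, red, green, blue), "camera_matrix" (3x3 intrinsics, pixels), "cam_to_world" (4x4, takes a point from camera to world coordinates). Camera axes: x right, y up, looking along -z (the intrinsics and any distortion apply to the point x, -y, -z); pixel columns grow to the right and rows downward; lengths in m; the calibration is good to about 2 mm. A picture is of the moment at which its call begins. There is no depth.
- finish_job(): hands the job in, once; it reports no verdict.
Trained networks look in the newest picture that a camera, given by its name, has taken for a name from the list of things; names that differ only in an ending like _2 or _b are one class to them, and where a whole thing is asked for, a point or a joint stands for the part that bears it (a point fixed in the world has none). Each returns a list of dicts, best first, with "score" (0 to 1); they miss things now and then, are a little off and sometimes report something else, mostly with a low value. They report only what shows in the picture. A call takes as long as a camera call. They do not tell look-alikes from the thing itself.
- find_in(camera, query): "point" ([column, row] in pixels, amid what is visible of it).
- regions_of(camera, query): "pixels" (420x560 bool, what is visible of it) and "point" ([column, row] in pixels, amid what is visible of it).
- pinpoint(camera, query): "point" ([column, row] in pixels: a listed point, or the origin of a listed thing).
The state is a dict: "t": time; "q": joint angles; "dq": joint speeds; "effort": joint torques, N m; "tool_pos": TCP position; "tool_rot": TCP orientation; "contact_force": force on the tool from outside, world axes, zero at the start; "wrist_torque": the same for the moment, N m; "opening": finger opening in m.
Only numpy, scipy, OpenCV 4.12 (cv2) and the standard library are available. Lean on these libraries where they do the work, as an engineer would, in place of code of your own. Each camera call takes 0.05 s, during which the arm holds its last target.

### The job

On the white portioning board of the cheese counter, push the flat wooden guide bar so that it swings round its steel pin and its free end points at the large round mark. Leave the bar lying flat on the board with the pin through its hole, do not lift it off, and leave the cut piece of cheese standing on the board where it is.

Things in the scene. Friction and masses are not known exactly. Their poses are not given: they have to be found in the camera images.
- board: White cutting board, fixed, 15 mm thick (top at 15 mm). A 12 mm steel pin stands on it, 45 mm above its top, through the guide bar's hole. Origin: on the pin's axis, at the underside. x points away from the robot: the board spans -90 to 310 mm in x, -280 to 280 mm in y. Four flush round marks of dark steel lie on an arc about the pin, past the bar's reach: one large, three small (14 mm).
- guide: Flat wooden bar 230 x 44 x 16 mm, about 0.15 kg, lying loose on the board, the pin through its 17 mm hole near one end; it swings on the pin and stays where it is left. Origin: hole centre, underside; x runs along the bar to its free end 205 mm away (the other end is 25 mm behind), z up. The like bar on the counter beside the board is a spare, not meant.
- large_mark: Large round mark of dark steel, 36 mm across, flush with the board's top, in any one of the four places of the arc, 210 to 260 mm from the pin, to the left or right of where the bar points at the start. Origin: its centre, at the board's top. Fingers and bar can pass over it.
- wedge: Cut wedge of pale yellow cheese, loose, standing on the board beyond the bar's free end as it starts and clear of its swing; 70 mm long, 52 mm wide, 40 mm high, 0.2 kg. Origin near the middle of its underside, z up.
Not all that is in view belongs to the job. What is shaped like the guide but pink is not meant.

How it is judged:
At the end, for the whole second after the job is handed in: The guide bar lies still and flat on the board (within 7 mm of its top), pin in its hole, free end towards the large mark, its centre line passing within 40 mm of the mark's centre (about 10 degrees either way); the cheese wedge stands upright within 20 mm of where it was (y of large_mark in the frame of guide between -0.04 and 0.04 m and x of large_mark in the frame of guide above 0.1 m and horizontal distance between guide and board below 0.012 m and height (world z) of guide below 0.022 m and angle between guide's own z axis and vertical below 0.08 rad and linear speed of guide below 0.02 m/s and angular speed of guide below 0.1 rad/s and distance of wedge from where it was at the start of the episode below 0.02 m and angle between wedge's own z axis and vertical below 0.2 rad); the robot touches nothing.
It fails at once if the guide bar is lifted more than 20 mm off the board (height (world z) of guide above 0.035 m).
It fails at once if the cheese wedge is pushed more than 30 mm away or tipped over (distance of wedge from where it was at the start of the episode above 0.03 m or angle between wedge's own z axis and vertical above 0.5 rad).
It also fails if it takes over 35 s, if anything falls off the work surface, if the arm or the gripper's body presses on something with over 40 N, if the wrist force passes 120 N, or if a joint passes its speed limit or range.

## Working session

There is one attempt and no reset: what is moved stays moved. The work goes in short steps, Python scripts to look and compute and a tool call to move; the robot and the scene stay as the last step left them, time stands still between calls to the robot, and variables do not carry over. Pictures are saved under pics/ and viewed, and the job is handed in when it is done.

Besides the shell and the picture viewer there is one more tool, called after "Call:" in YAML: its name, and indented under it one key for each argument. play_rows: Moves the arm, as the interface text tells. Its arguments: {"type":"object","properties":{"moves":{"type":"array"},"squeeze":{"type":"number"}},"required":["moves"]}

```bash
mkdir -p pics
cat > h.py <<'E'
import numpy as np, cv2
from station import ctrl, eyes, finish_job, find_in, regions_of, pinpoint
def w(im,p,z):
    K=np.array(im["camera_matrix"]);T=np.array(im["cam_to_world"])
    d=np.linalg.inv(K)@[p[0],p[1],1]; d=T[:3,:3]@[d[0],-d[1],-d[2]]
    o=T[:3,3]; return o+d*(z-o[2])/d[2]
E
python3 - <<'E'
from h import *
for c in("top","scene"):
    im=eyes.get_image(c); cv2.imwrite(f"pics/{c}0.png",im["img"][:,:,::-1])
    for q,z in(("guide",.015),("large_mark",.015),("wedge",.015),("board",0)):
        for r in pinpoint(c,q)[:4]: print(c,q,round(r["score"],2),np.round(r["point"]),np.round(w(im,r["point"],z),3))
print(ctrl.get_obs())
E
```

```text
top guide 0.85 [275. 218.] [0.439 0.073 0.015]
top guide 0.68 [158. 313.] [0.169 0.402 0.015]
top guide 0.6 [408. 270.] [ 0.287 -0.309  0.015]
top guide 0.33 [281. 132.] [0.704 0.057 0.015]
top large_mark 0.4 [226. 151.] [0.645 0.221 0.015]
top wedge 0.51 [282. 132.] [0.705 0.053 0.015]
top board 0.94 [271. 220.] [0.438 0.087 0.   ]
scene guide 0.88 [262. 161.] [ 0.304 -0.293  0.015]
scene guide 0.79 [451. 270.] [0.2   0.414 0.015]
scene guide 0.57 [287. 233.] [0.449 0.079 0.015]
scene large_mark 0.72 [251. 291.] [0.642 0.224 0.015]
scene wedge 0.86 [193. 261.] [0.707 0.053 0.015]
scene board 0.84 [290. 235.] [0.436 0.074 0.   ]
{'t': 0.5, 'q': array([ 1.09402607e+00,  5.27178781e-02,  1.61292438e+00, -6.47921911e-07,
        1.47596938e+00, -1.19006987e-01]), 'dq': array([ 0.00142965, -0.0001636 ,  0.00026979, -0.00050116, -0.00114768,
       -0.00125703]), 'effort': array([-9.75727198e-05, -3.93211770e+01, -3.70028794e+01, -2.48456155e-05,
        1.21043566e-03,  7.29668805e-07]), 'tool_pos': array([0.2188565, 0.5854059, 0.2042779]), 'tool_rot': array([-1.55252506,  0.28072008, -0.28071226]), 'contact_force': array([ 0.86231125,  0.12022537, -0.84158882]), 'wrist_torque': array([ 0.00192884, -0.04479887, -0.04370873]), 'opening': 0.08510153186367492}
```

View pics/top0.png

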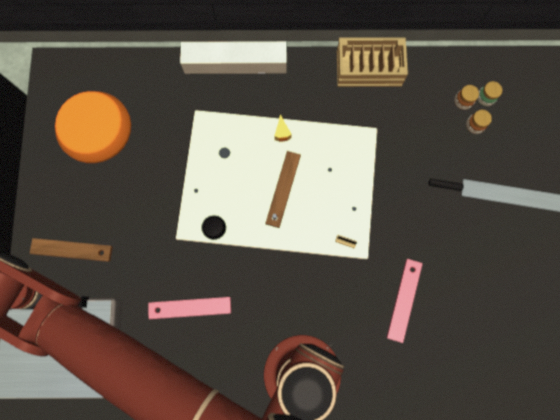

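View pics/scene0.png

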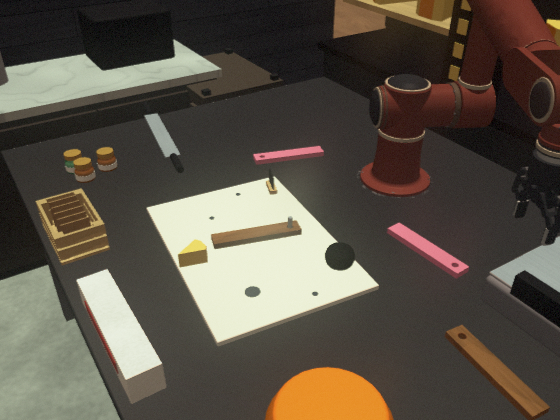

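The large mark is at top (225,153) / scene (252,292), left of the bar. The bar runs from the pin at top (275,218) to its free end at about (292,153). The wedge is at (282,128), and a black round object at (214,227) is off the bar's path. Next I'll measure the bar's angle.

Run:
```python
from h import *
from scipy.spatial.transform import Rotation as R
for c in("top","scene"):
    im=eyes.get_image(c)
    for r in regions_of(c,"guide"):
        ys,xs=np.nonzero(r["pixels"]); P=np.array([w(im,(a,b),.031)[:2] for a,b in zip(xs,ys)])
        (cx,s,a)=cv2.minAreaRect(P.astype(np.float32)*1000); bx=cv2.boxPoints((cx,s,a))
        m=P.mean(0);u=np.linalg.svd(P-m,full_matrices=0)[2][0]
        print(c,r["score"],m.round(3),s,"ang",np.degrees(np.arctan2(u[1],u[0])).round(1),((P-m)@u).min().round(3),((P-m)@u).max().round(3))
    for r in regions_of(c,"large_mark")[:2]: print("mark",r["score"],w(im,r["point"],.015))
    for r in regions_of(c,"wedge")[:2]:
        ys,xs=np.nonzero(r["pixels"]); print("wedge",r["score"],w(im,r["point"],.035))
print(R.from_rotvec(ctrl.get_obs()["tool_rot"]).as_matrix().round(2))
```

```text
top 0.69 [ 0.202 -0.287] (48.87131118774414, 230.07748413085938) ang 163.3 -0.118 0.112
top 0.66 [0.185 0.311] (45.559017181396484, 226.91493225097656) ang 94.0 -0.113 0.114
top 0.6 [0.528 0.05 ] (45.85902404785156, 231.33065795898438) ang 164.3 -0.115 0.117
wedge 0.5 [0.69336517 0.05662896 0.035     ]
scene 0.88 [ 0.224 -0.259] (76.55150604248047, 230.08457946777344) ang -16.2 -0.116 0.115
scene 0.76 [0.533 0.059] (70.91114044189453, 232.01809692382812) ang -17.1 -0.12 0.112
scene 0.72 [0.207 0.342] (61.670841217041016, 235.7618408203125) ang 93.4 -0.125 0.111
mark 0.35 [0.53255425 0.0368306  0.015     ]
wedge 0.82 [0.70504456 0.0650726  0.035     ]
[[ 0.94  0.    0.35]
 [-0.35  0.    0.94]
 [ 0.   -1.    0.  ]]
```

Call:
play_rows:
  moves:
    - {"x":1.9,"y":-3.4,"jaw":0}
    - {"x":1.9,"y":-3.4,"jaw":0}
    - {"x":1.9,"y":-3.4,"jaw":0}
    - {"x":1.9,"y":-3.4,"jaw":0}
    - {"x":1.9,"y":-3.4,"jaw":0}
    - {"x":1.9,"y":-3.4,"jaw":0}
    - {"x":1.9,"y":-3.4,"jaw":0}
    - {"x":1.9,"y":-3.4,"jaw":0}

```text
invalid input
```

Call:
play_rows:
  moves:
    - {"x":1.9,"y":-3.4}
    - {"x":1.9,"y":-3.4}
    - {"x":1.9,"y":-3.4}
    - {"x":1.9,"y":-3.4}
    - {"x":1.9,"y":-3.4}
    - {"x":1.9,"y":-3.4}
    - {"x":1.9,"y":-3.4}
    - {"x":1.9,"y":-3.4}

```text
invalid input
```

Call:
play_rows:
  moves:
    - {"x":1.9,"y":-3.4}
    - {"x":1.9,"y":-3.4,"turn":2}
    - {"x":0.5,"y":-1.0,"turn":2}
    - {"jaw":0}

```text
invalid input
```

Call:
play_rows:
  moves:
    - {"x":1.9,"y":-3.4,"z":0,"turn":0,"jaw":0}
  squeeze: 40

```text
t: 0.98
tool_pos: [0.2358, 0.5542, 0.204]
tool_rot: [-1.551, 0.278, -0.275]
contact_force: [1.0, -1.4, 0.6]
opening: 0.0756
```

Rows need all their fields.

Call:
play_rows:
  moves:
    - {"x":1.9,"y":-3.4,"z":0,"turn":0,"jaw":0}
    - {"x":1.9,"y":-3.4,"z":0,"turn":0,"jaw":0}
    - {"x":1.9,"y":-3.4,"z":0,"turn":0,"jaw":0}
    - {"x":1.9,"y":-3.4,"z":0,"turn":0,"jaw":0}
    - {"x":1.9,"y":-3.4,"z":0,"turn":0,"jaw":0}
    - {"x":1.9,"y":-3.4,"z":0,"turn":0,"jaw":0}
    - {"x":1.9,"y":-3.4,"z":0,"turn":0,"jaw":0}
    - {"x":1.9,"y":-3.4,"z":0,"turn":0,"jaw":0}

```text
t: 1.65
tool_pos: [0.3904, 0.2778, 0.2046]
tool_rot: [-1.552, 0.28, -0.281]
contact_force: [0.8, -0.6, 0.2]
opening: -0.0001
```

Call:
play_rows:
  moves:
    - {"x":1.9,"y":-3.4,"z":0,"turn":0,"jaw":0}
    - {"x":1.9,"y":-3.4,"z":0,"turn":0,"jaw":0}
    - {"x":1.9,"y":-3.4,"z":0,"turn":0,"jaw":0}
    - {"x":1.9,"y":-3.4,"z":0,"turn":0,"jaw":0}
    - {"x":1.9,"y":-3.4,"z":0,"turn":0,"jaw":0}
    - {"x":1.9,"y":-3.4,"z":0,"turn":0,"jaw":0}
    - {"x":1.9,"y":-3.4,"z":0,"turn":0,"jaw":0}
    - {"x":1.9,"y":-3.4,"z":0,"turn":0,"jaw":0}

```text
t: 2.32
tool_pos: [0.5425, 0.0054, 0.2046]
tool_rot: [-1.552, 0.281, -0.282]
contact_force: [0.5, -0.7, 0.1]
opening: -0.0
```

Call:
play_rows:
  moves:
    - {"x":1.0,"y":-2.2,"z":0,"turn":2,"jaw":0}
    - {"x":0,"y":0,"z":0,"turn":2,"jaw":0}
    - {"x":0,"y":0,"z":0,"turn":0,"jaw":0}

```text
t: 2.57
tool_pos: [0.5523, -0.0161, 0.2042]
tool_rot: [-1.559, 0.228, -0.227]
contact_force: [0.4, -0.1, -0.2]
opening: -0.0002
```

Call:
play_rows:
  moves:
    - {"x":1.4,"y":-2.2,"z":0,"turn":0,"jaw":0}
    - {"x":0,"y":0,"z":-4,"turn":0,"jaw":0}
    - {"x":0,"y":0,"z":-4,"turn":0,"jaw":0}
    - {"x":0,"y":0,"z":-4,"turn":0,"jaw":0}
    - {"x":0,"y":0,"z":-3,"turn":0,"jaw":0}
    - {"x":0,"y":0,"z":-2,"turn":0,"jaw":0}
    - {"x":0,"y":0,"z":0,"turn":0,"jaw":0}

```text
t: 3.15
tool_pos: [0.561, -0.0349, 0.0285]
tool_rot: [-1.558, 0.234, -0.217]
contact_force: [-0.5, 0.4, -1.0]
opening: -0.0
```

Run:
```python
from h import *
for c in("top","scene"):
    im=eyes.get_image(c); cv2.imwrite(f"pics/{c}1.png",cv2.resize(im["img"][110:330,150:400,::-1],None,fx=2.5,fy=2.5))
print(ctrl.get_obs()["tool_pos"])
```

```text
[ 0.56546804 -0.03588256  0.03422879]
```

View pics/scene1.png

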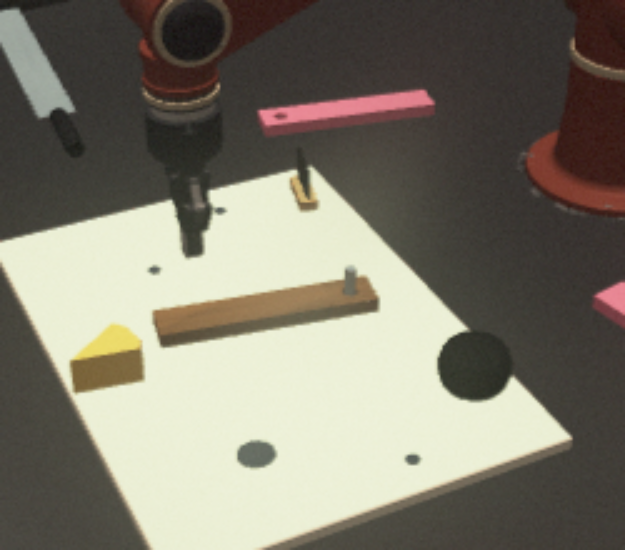

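The fingers are lowered on the far side of the bar as seen from the scene camera (the bar's right side), clear of both bar and wedge. Now I'll lower a bit more and push along the arc.

Call:
play_rows:
  moves:
    - {"x":0,"y":0,"z":-1.3,"turn":0,"jaw":0}
    - {"x":0,"y":0,"z":0,"turn":0,"jaw":0}
    - {"x":0.4,"y":1.2,"z":0,"turn":0,"jaw":0}
    - {"x":0.4,"y":1.2,"z":0,"turn":0,"jaw":0}
    - {"x":0.3,"y":1.0,"z":0,"turn":0,"jaw":0}
    - {"x":0.5,"y":1.0,"z":0,"turn":4,"jaw":0}
    - {"x":0.5,"y":1.1,"z":0,"turn":4,"jaw":0}
    - {"x":0.4,"y":1.1,"z":0,"turn":4,"jaw":0}

```text
t: 3.92
tool_pos: [0.5919, 0.0311, 0.0221]
tool_rot: [-1.57, 0.057, -0.059]
contact_force: [0.5, 0.3, 0.7]
opening: -0.0005
```

Call:
play_rows:
  moves:
    - {"x":0.3,"y":1.1,"z":0,"turn":4,"jaw":0}
    - {"x":0.2,"y":1.1,"z":0,"turn":4,"jaw":0}
    - {"x":0.1,"y":1.2,"z":0,"turn":4,"jaw":0}
    - {"x":0,"y":1.2,"z":0,"turn":4,"jaw":0}
    - {"x":0,"y":1.1,"z":0,"turn":4,"jaw":0}
    - {"x":-0.2,"y":1.2,"z":0,"turn":4,"jaw":0}
    - {"x":0,"y":0,"z":0,"turn":0,"jaw":0}
    - {"x":0,"y":0,"z":0,"turn":0,"jaw":0}

```text
t: 4.58
tool_pos: [0.5952, 0.0996, 0.0217]
tool_rot: [-1.555, -0.268, 0.267]
contact_force: [-0.1, 0.2, 0.5]
opening: -0.0001
```

```bash
cat > m.py <<'E'
from h import *
import sys
pin=np.array([.4425,.075]);mk=np.array([.643,.222])
for c in("top","scene"):
    im=eyes.get_image(c); cv2.imwrite(f"pics/{c}{sys.argv[1]}.png",cv2.resize(im["img"][110:330,150:400,::-1],None,fx=2.5,fy=2.5))
    for r in regions_of(c,"guide"):
        ys,xs=np.nonzero(r["pixels"]); P=np.array([w(im,(a,b),.031)[:2] for a,b in zip(xs,ys)])
        m=P.mean(0)
        if m[0]<.35: continue
        u=np.linalg.svd(P-m,full_matrices=0)[2][0]
        u*=np.sign(u[0]); print(c,round(r["score"],2),m.round(3),"ang",np.degrees(np.arctan2(u[1],u[0])).round(1),"want",np.degrees(np.arctan2(*(mk-pin)[::-1])).round(1), np.ptp((P-m)@u).round(3))
    for r in pinpoint(c,"wedge")[:1]: print("wedge",r["score"],w(im,r["point"],.015))
print(ctrl.get_obs()["tool_pos"],ctrl.get_obs()["contact_force"])
E
python3 m.py 2
```

```text
top 0.77 [0.591 0.024] ang -8.8 want 36.2 0.131
wedge 0.37 [0.71177224 0.05707844 0.015     ]
scene 0.65 [0.531 0.062] ang -16.4 want 36.2 0.233
wedge 0.87 [0.70139322 0.05439953 0.015     ]
[0.59501921 0.09792671 0.02139245] [-0.50954016  0.35463387 -0.67259452]
```

View pics/scene2.png

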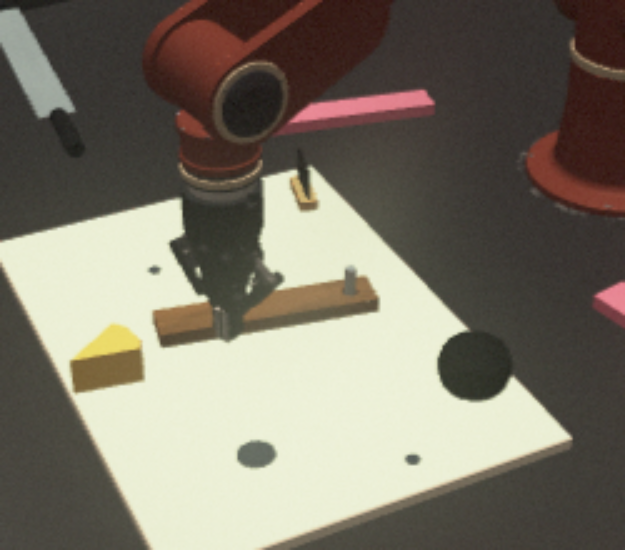

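The bar hasn't moved and there is no contact force, although the TCP reading has passed through the bar's position. I need to check where the finger really is.

Run:
```python
from h import *
for c in("top","scene"):
    im=eyes.get_image(c)
    K=np.array(im["camera_matrix"]);T=np.linalg.inv(np.array(im["cam_to_world"]))
    o=ctrl.get_obs()["tool_pos"]
    big=cv2.resize(im["img"][100:300,150:400,::-1],None,fx=3,fy=3,interpolation=cv2.INTER_CUBIC)
    for z,col in((o[2],(0,0,255)),(o[2]+.05,(255,0,0)),(.033,(0,255,0))):
        p=T@[o[0],o[1],z,1]; q=K@[p[0],-p[1],-p[2]]; q=q[:2]/q[2]; print(c,z,q)
        cv2.circle(big,(int((q[0]-150)*3),int((q[1]-100)*3)),3,col,-1)
    cv2.imwrite(f"pics/{c}3.png",big)
    print(im.keys(), im.get("t"))
```

```text
top 0.02133647629291132 [266.99742068 166.40077761]
top 0.07133647629291132 [266.38277156 161.57686864]
top 0.033 [266.857712   165.30431145]
dict_keys(['img', 'camera_matrix', 'cam_to_world']) None
scene 0.021325998068927363 [242.21494312 253.08913107]
scene 0.07132599806892737 [241.4393533  236.83319114]
scene 0.033 [242.03678013 249.35493192]
dict_keys(['img', 'camera_matrix', 'cam_to_world']) None
```

View pics/scene3.png

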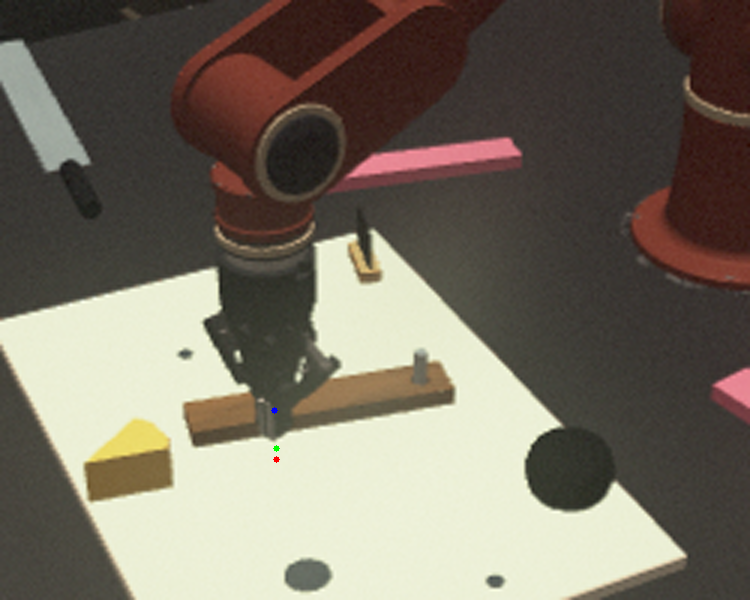

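View pics/top3.png

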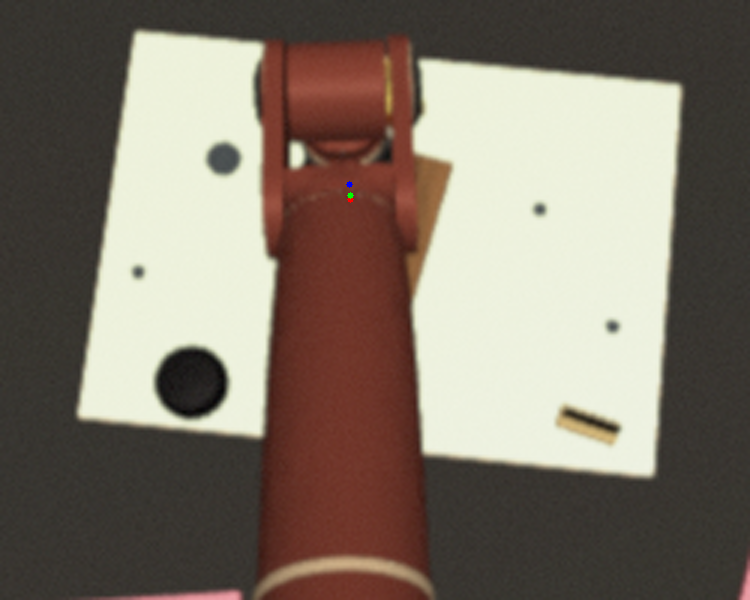

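Run:
```python
from h import *
im=eyes.get_image("scene")
K=np.array(im["camera_matrix"]);T=np.linalg.inv(np.array(im["cam_to_world"]))
def pr(P):
    p=T@[*P,1]; q=K@[p[0],-p[1],-p[2]]; return (q[:2]/q[2]).round(1)
for z in (.015,.034,.05,.06): print(z,pr([.5655,-.036,z]))
print("pin top",pr([.4425,.075,.06]),"pin base",pr([.4425,.075,.031]))
print(ctrl.get_obs()["q"].round(4), ctrl.get_obs()["tool_pos"])
```

```text
0.015 [227.5 225.1]
0.034 [227.1 219.2]
0.05 [226.8 214.2]
0.06 [226.6 211.1]
pin top [288.9 217.2] pin base [288.8 226.3]
[ 0.0399  0.1802  1.7984 -0.      1.1631 -1.8703] [0.5948903  0.09802841 0.02126584]
```

The visible fingertip is consistently about 2 cm higher than the reported TCP in both pictures, at (227,211) and (240,246). So the finger passed above the bar. I'll go back to the bar's right side and lower step by step, watching the contact force.

Call:
play_rows:
  moves:
    - {"x":0,"y":0,"z":3,"turn":0,"jaw":0}
    - {"x":0,"y":-2,"z":1,"turn":-6,"jaw":0}
    - {"x":0,"y":-2.5,"z":0,"turn":-6,"jaw":0}
    - {"x":-0.5,"y":-2.5,"z":0,"turn":-6,"jaw":0}
    - {"x":-1,"y":-2.5,"z":0,"turn":-6,"jaw":0}
    - {"x":-1,"y":-2.5,"z":0,"turn":-6,"jaw":0}
    - {"x":-0.5,"y":-2,"z":0,"turn":-6,"jaw":0}
    - {"x":0,"y":0,"z":0,"turn":0,"jaw":0}

```text
t: 5.7
tool_pos: [0.564, -0.0447, 0.0613]
tool_rot: [-1.56, 0.231, -0.231]
contact_force: [-0.3, 0.7, 1.1]
opening: -0.0002
```

Call:
play_rows:
  moves:
    - {"x":0,"y":0,"z":-2,"turn":0,"jaw":0}
    - {"x":0,"y":0,"z":-2,"turn":0,"jaw":0}
    - {"x":0,"y":0,"z":-0.5,"turn":0,"jaw":0}
    - {"x":0,"y":0,"z":0,"turn":0,"jaw":0}
    - {"x":0,"y":0,"z":0,"turn":0,"jaw":0}

```text
t: 6.12
tool_pos: [0.565, -0.0412, 0.0164]
tool_rot: [-1.559, 0.225, -0.225]
contact_force: [1.6, -0.3, -0.3]
opening: -0.0
```

Run:
```python
from h import *
im=eyes.get_image("scene")
cv2.imwrite("pics/scene4.png",cv2.resize(im["img"][150:280,170:310,::-1],None,fx=5,fy=4.5,interpolation=cv2.INTER_CUBIC)[:600])
print(ctrl.get_obs()["tool_pos"],ctrl.get_obs()["contact_force"])
```

```text
[ 0.56568186 -0.04133923  0.01725134] [ 0.27747436  0.76742776 -0.65874908]
```

View pics/scene4.png

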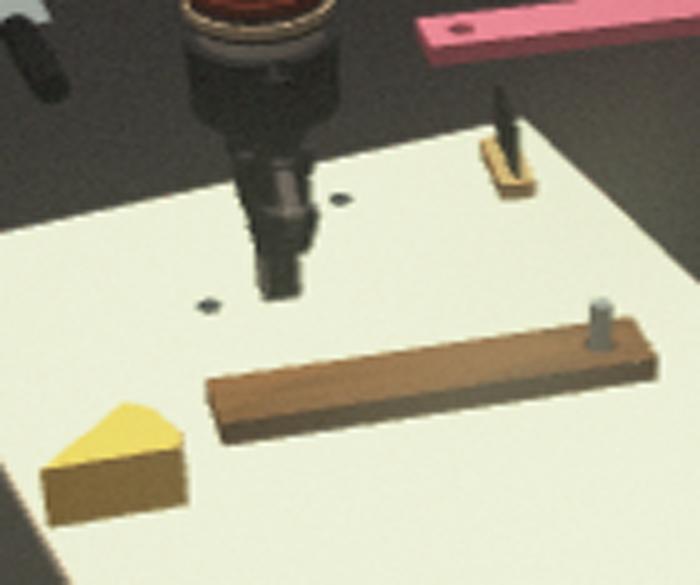

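The tip, at scene (226,216), is still above the board and there's no contact. I'll lower in small steps.

Call:
play_rows:
  moves:
    - {"x":0,"y":0,"z":-0.5,"turn":0,"jaw":0}
    - {"x":0,"y":0,"z":0,"turn":0,"jaw":0}
    - {"x":0,"y":0,"z":0,"turn":0,"jaw":0}

```text
t: 6.42
tool_pos: [0.5651, -0.0415, 0.0117]
tool_rot: [-1.559, 0.225, -0.226]
contact_force: [-0.7, -0.5, -0.4]
opening: 0.0
```

Call:
play_rows:
  moves:
    - {"x":0,"y":0,"z":-0.4,"turn":0,"jaw":0}
    - {"x":0,"y":0,"z":0,"turn":0,"jaw":0}
    - {"x":0,"y":0,"z":0,"turn":0,"jaw":0}

```text
t: 6.67
tool_pos: [0.5646, -0.0416, 0.007]
tool_rot: [-1.559, 0.226, -0.226]
contact_force: [-0.8, 0.7, 0.1]
opening: -0.0001
```

Run:
```python
from h import *
im=eyes.get_image("scene")
cv2.imwrite("pics/scene5.png",cv2.resize(im["img"][150:280,170:310,::-1],None,fx=5,fy=4.5,interpolation=cv2.INTER_CUBIC)[:600])
print(ctrl.get_obs()["tool_pos"],ctrl.get_obs()["contact_force"])
```

```text
[ 0.5647783  -0.04158446  0.0072023 ] [ 0.62258361 -1.07162807  0.15726221]
```

View pics/scene5.png

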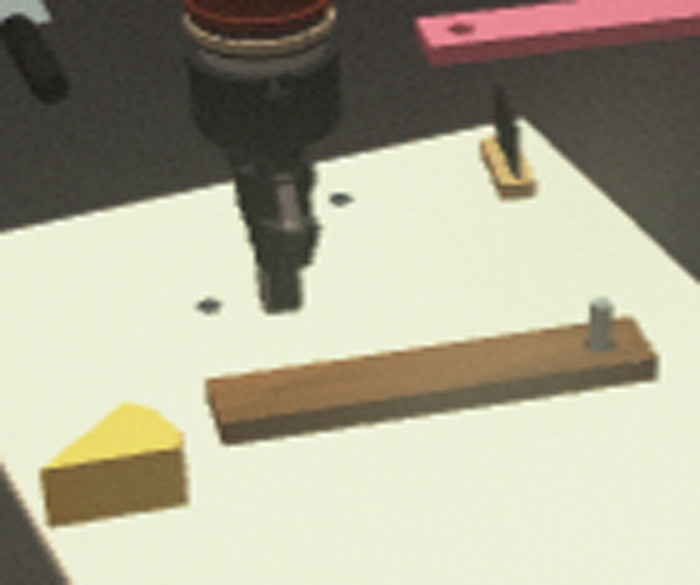

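The reading is now below the board's top with no contact, which confirms an offset of about 22 mm. I'll go another 8 mm.

Call:
play_rows:
  moves:
    - {"x":0,"y":0,"z":-0.4,"turn":0,"jaw":0}
    - {"x":0,"y":0,"z":0,"turn":0,"jaw":0}
    - {"x":0,"y":0,"z":0,"turn":0,"jaw":0}

```text
t: 6.97
tool_pos: [0.5645, -0.0415, 0.0029]
tool_rot: [-1.559, 0.227, -0.225]
contact_force: [-0.1, -0.6, 1.1]
opening: -0.0005
```

Call:
play_rows:
  moves:
    - {"x":0,"y":0,"z":-0.4,"turn":0,"jaw":0}
    - {"x":0,"y":0,"z":0,"turn":0,"jaw":0}
    - {"x":0,"y":0,"z":0,"turn":0,"jaw":0}

```text
t: 7.22
tool_pos: [0.5645, -0.0415, -0.0011]
tool_rot: [-1.559, 0.227, -0.225]
contact_force: [0.2, 0.2, -0.2]
opening: -0.0003
```

Call:
play_rows:
  moves:
    - {"x":0.4,"y":1.3,"z":0,"turn":0,"jaw":0}
    - {"x":0.4,"y":1.3,"z":0,"turn":0,"jaw":0}
    - {"x":0.4,"y":1.3,"z":0,"turn":0,"jaw":0}
    - {"x":0.5,"y":1.0,"z":0,"turn":4,"jaw":0}
    - {"x":0.5,"y":1.1,"z":0,"turn":4,"jaw":0}
    - {"x":0.4,"y":1.1,"z":0,"turn":4,"jaw":0}
    - {"x":0,"y":0,"z":0,"turn":0,"jaw":0}
    - {"x":0,"y":0,"z":0,"turn":0,"jaw":0}

```text
t: 7.88
tool_pos: [0.5911, 0.0308, -0.0007]
tool_rot: [-1.57, 0.061, -0.061]
contact_force: [0.4, 0.2, 0.4]
opening: -0.0003
```

```bash
python3 m.py 6
```

```text
scene 0.66 [0.541 0.075] ang -5.1 want 36.2 0.237
wedge 0.78 [0.70151215 0.05064132 0.015     ]
[ 0.59074108  0.02900608 -0.00068944] [-0.74090232 -0.33239905  0.19591248]
```

View pics/scene6.png

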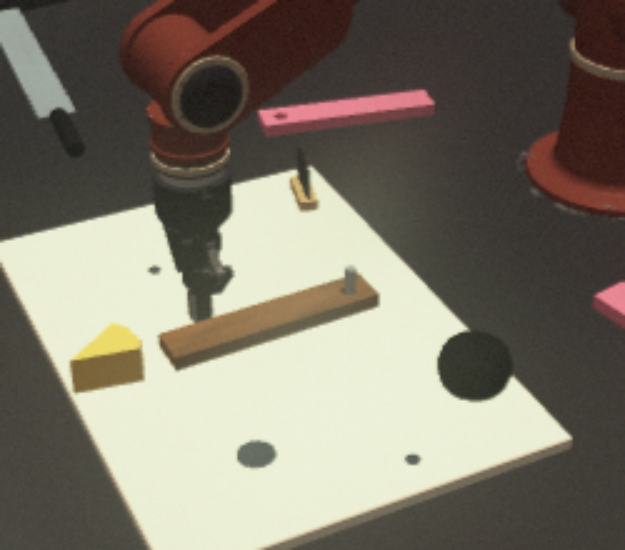

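The bar is swinging: it's at about -5° now, with the wedge unmoved at crop (107,355). I'll continue.

Call:
play_rows:
  moves:
    - {"x":0.3,"y":1.1,"z":0,"turn":4,"jaw":0}
    - {"x":0.2,"y":1.1,"z":0,"turn":4,"jaw":0}
    - {"x":0.1,"y":1.2,"z":0,"turn":4,"jaw":0}
    - {"x":0,"y":1.2,"z":0,"turn":4,"jaw":0}
    - {"x":0,"y":1.1,"z":0,"turn":4,"jaw":0}
    - {"x":-0.2,"y":1.2,"z":0,"turn":4,"jaw":0}
    - {"x":-0.2,"y":0.9,"z":0,"turn":4,"jaw":0}
    - {"x":-0.2,"y":0.9,"z":0,"turn":4,"jaw":0}

```text
t: 8.85
tool_pos: [0.591, 0.1163, -0.0006]
tool_rot: [-1.538, -0.379, 0.378]
contact_force: [-0.8, -1.3, -0.7]
opening: 0.0004
```

Call:
play_rows:
  moves:
    - {"x":-0.3,"y":0.8,"z":0,"turn":3,"jaw":0}
    - {"x":-0.3,"y":0.7,"z":0,"turn":3,"jaw":0}
    - {"x":0,"y":0,"z":0,"turn":0,"jaw":0}
    - {"x":0,"y":0,"z":0,"turn":0,"jaw":0}

```text
t: 9.18
tool_pos: [0.5848, 0.1312, -0.0007]
tool_rot: [-1.522, -0.457, 0.457]
contact_force: [-0.5, 0.2, -0.4]
opening: -0.0
```

```bash
python3 m.py 7
```

```text
top 0.54 [0.444 0.058] ang 16.3 want 36.2 0.049
wedge 0.8 [0.70281874 0.05708664 0.015     ]
scene 0.65 [0.531 0.136] ang 32.3 want 36.2 0.246
wedge 0.98 [0.70891658 0.06874692 0.015     ]
[ 0.5849882   0.13095596 -0.00070631] [ 0.60923288 -0.53932465 -0.03824378]
```

View pics/scene7.png

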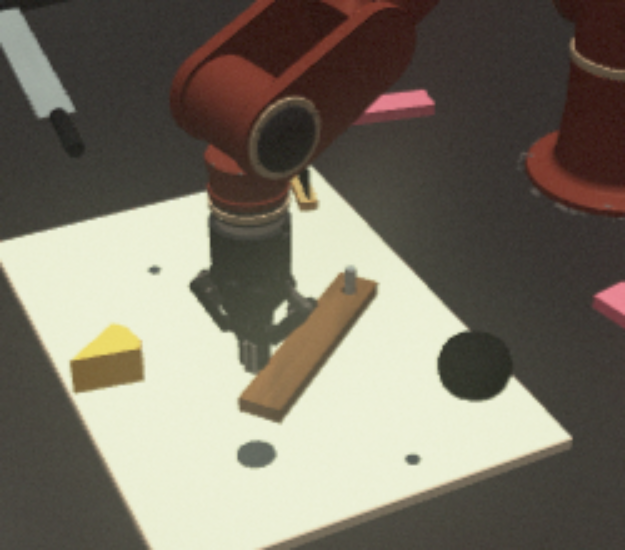

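The bar is at about 32° and the mark at about 36°. It needs about 1 cm more push.

Call:
play_rows:
  moves:
    - {"x":-0.3,"y":0.5,"z":0,"turn":2,"jaw":0}
    - {"x":-0.3,"y":0.4,"z":0,"turn":2,"jaw":0}
    - {"x":0,"y":0,"z":0,"turn":0,"jaw":0}
    - {"x":0,"y":0,"z":0,"turn":0,"jaw":0}

```text
t: 9.82
tool_pos: [0.5789, 0.1403, -0.0007]
tool_rot: [-1.51, -0.512, 0.512]
contact_force: [-0.5, 0.2, -0.9]
opening: -0.0001
```

Call:
play_rows:
  moves:
    - {"x":0.5,"y":-1.0,"z":0,"turn":0,"jaw":0}
    - {"x":0.5,"y":-1.0,"z":0,"turn":0,"jaw":0}
    - {"x":0,"y":0,"z":3,"turn":0,"jaw":0}
    - {"x":0,"y":0,"z":4,"turn":0,"jaw":0}
    - {"x":0,"y":0,"z":4,"turn":0,"jaw":0}
    - {"x":0,"y":-2,"z":3,"turn":0,"jaw":0}
    - {"x":0,"y":-4,"z":2,"turn":0,"jaw":0}
    - {"x":0,"y":-4,"z":0,"turn":0,"jaw":0}

```text
t: 10.48
tool_pos: [0.5928, 0.0215, 0.1652]
tool_rot: [-1.514, -0.522, 0.506]
contact_force: [1.0, -0.2, 0.6]
opening: -0.0001
```

Call:
play_rows:
  moves:
    - {"x":0,"y":-4,"z":0,"turn":0,"jaw":0}
    - {"x":0,"y":-4,"z":0,"turn":0,"jaw":0}
    - {"x":0,"y":-4,"z":0,"turn":0,"jaw":0}
    - {"x":0,"y":-4,"z":0,"turn":0,"jaw":0}
    - {"x":0,"y":-4,"z":0,"turn":0,"jaw":0}
    - {"x":0,"y":-4,"z":0,"turn":0,"jaw":0}
    - {"x":0,"y":0,"z":0,"turn":0,"jaw":0}

```text
t: 11.07
tool_pos: [0.588, -0.225, 0.1581]
tool_rot: [-1.514, -0.506, 0.507]
contact_force: [-0.4, 0.8, -0.7]
opening: -0.0
```

```bash
python3 m.py 8
```

```text
top 0.82 [0.513 0.128] ang 36.5 want 36.2 0.232
wedge 0.65 [0.71366745 0.04613415 0.015     ]
scene 0.68 [0.526 0.141] ang 35.9 want 36.2 0.247
wedge 0.85 [0.69540188 0.05080866 0.015     ]
[ 0.58887857 -0.21589268  0.15781714] [ 1.30905549  0.03722904 -0.064459  ]
```

View pics/top8.png

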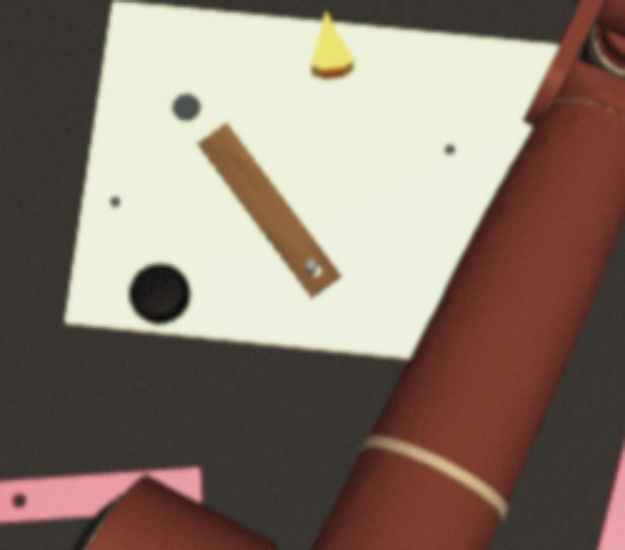

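The bar's end at crop (213,134) points at the mark (187,107), the pin is in its hole, and the wedge stands where it was at (331,50). The arm is clear, so I'll hand in.

```bash
python3 -c "
from station import finish_job
print(finish_job())"
```

```text
the job is handed in; nothing more can be done
None
```

I swung the guide bar about 52° to the left with the closed fingers, backed the arm clear, and handed the job in at about 11 s of the 35 s allowed. No verdict is reported.

- **Aim:** the bar's measured angle was 36.5° in the top picture and 35.9° in the scene picture, against 36.2° wanted.
- **Bar and wedge:** in the last top picture the bar lay on the board with the pin in its hole. The wedge stood where it started. The network's wedge points scattered by about 1 cm between pictures, but the picture itself showed no movement.
- **What disagreed:** the first push passed above the bar without touching it. The visible fingertip was about 22 mm higher than the reported TCP height. I lowered by what the picture showed, with no board contact, and the second push worked.

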